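Slide the blue label plate out over the end of the drying ledge

ROBOT

A 6-joint arm with a two-finger parallel gripper is mounted at the origin on a cart in front of the work surface, level with it; the furniture and walls round the work are solid. World frame = base frame: x ahead of the robot, y to its left, z up, the work surface at z = 0. Lengths are in m, angles in rad, forces in N, time in s.
With the tool pointing down it reaches from about 0.4 to 0.825 m from the base axis. Payload 7 kg.
Tool frame: the origin (TCP) lies midway between the tips of the shut fingers; the grasp point (between the pads) lies 19 mm behind it; z points along the fingers, y is the line along which they close (so a half turn about z gives the same grasp; the last joint's range is limited). The gripper opens to 88 mm and grips with 3 to 60 N. Pads are 19 mm wide; open, the fingers measure 130 mm over their backs; the gripper's body (78 mm by 193 mm) begins 47 mm behind the grasp point.
Start: joints at [1.399, 0.359, 0.012, 0, -1.224, -0.288], TCP at [0.3, 0.605, 0.227] pointing down, gripper open.
Joint ranges: [-3.07, 3.07], [-1.43, 2.12], [-1.02, 1.25], [-3.03, 1.67], [-3.05, -0], [-3.03, 3.03]. Speed limits (rad/s): [2.39, 2.39, 3.01, 3.14, 3.14, 3.14].

INTERFACE

Orientations are given as [roll, pitch, yaw] about the fixed x, y, z axes, in that order (R = Rz(yaw) Ry(pitch) Rx(roll)).
In Python, from station import get_state, grab_frame, calibration, job_done, boxes_of, regions_of, spot_point gives the robot as it stands. The module is installed in compiled form; this text tells all that it offers.
- The arm moves only by the tool arm_command, never from a script. Its argument "commands" is a list of rows, each an object of numbers: "tx", "ty", "tz": the shift along the tool's x, y, z each as a share of 25 cm, from -1 to 1; "twist": the turn about the tool's z as a share of 180 degrees, from -1 to 1. A call has exactly 8 rows; each row is the pose to reach, as a shift and turn from the pose commanded when the call began, along the tool's axes at that moment, turning the shorter way round; what a row does not reach only later rows make up. A row lasts 1/12 s, in which the tool goes at most 41.7 mm and 7.16 degrees, less where a joint would pass 70% of its speed; a pose out of reach is approached as far as the arm can. A call with a number of a shift or a turn outside -1 to 1 is refused whole. A call with a gripper value outside its range is refused whole. "claw" is the opening, from 0 (shut) to 1 (fully open), set as the call begins (left out, the last holds). The fingers move at their own pace and stop on an object; "grip_force" is the grip in N (left out, the last holds). Time passes only in rows, so rows that repeat a pose let the fingers close, or fill a call up. It gives the time, the measured TCP pose, the force, the opening and the grip force at its end, in the units of the state.
- get_state(): the state, without advancing time (a new reading comes with each control period).
- grab_frame(name): name is "scene" or "top"; returns the picture (384x512x3 uint8, red, green, blue); there is no depth.
- calibration(name): a dict with "camera_matrix" (3x3 intrinsics, pixels), "extrinsics" (4x4, takes a point from camera to world coordinates). Camera axes: x right, y down, z forward; pixel columns grow to the right and rows downward; lengths in m; the calibration is good to about 2 mm. A picture is of the moment at which its call begins. calibration takes no time and is no camera call.
- job_done(): hands the job in; it is judged then, once.
Trained networks look in the newest picture that a camera, given by its name, has taken for a name from the list of things; names that differ only in an ending like _2 or _b are one class to them, and where a whole thing is asked for, a point or a joint stands for the part that bears it (a point fixed in the world has none). Each returns a list of dicts, best first, with "score" (0 to 1); they miss things now and then, are a little off and sometimes report something else, mostly with a low value. They report only what shows in the picture. A call takes as long as a camera call.
- boxes_of(query, camera): "rect" ([left, top, right, bottom] in pixels, round what is visible of it).
- regions_of(query, camera): "region" (384x512 bool, what is visible of it) and "rect" ([left, top, right, bottom] in pixels, round what is visible of it).
- spot_point(query, camera): "uv" ([column, row] in pixels: a listed point, or the origin of a listed thing).
The state is a dict: "t": time; "q": joint angles; "qd": joint speeds; "joint_efforts": joint torques, N m; "eef_pos": TCP position; "ee_rot": TCP orientation; "force": force on the tool from outside, world axes, zero at the start; "moment": the same for the moment, N m; "width": finger opening in m; "gripper_force": force on a finger pad.
Only numpy, scipy, OpenCV 4.12 (cv2) and the standard library are available. Lean on these libraries where they do the work, as an engineer would, in place of code of your own. Each camera call takes 0.05 s, during which the arm holds its last target. There are 200 camera calls.

TASK

Two freshly painted label plates lie on the wooden drying ledge. Without picking it up, push the blue plate with the fingertips back against the metal fence until its long edge lies square along it, then push it along the fence towards the end of the ledge nearer to it, until about 3 cm of the plate sticks out past that end and its edge can be got hold of later. Leave it lying flat there against the fence, and do not disturb the yellow plate, the clear cup or the roll of tape.

Things in the scene. Friction and masses are not known exactly. Their poses are not given: they have to be found in the camera images.
- ledge: Wooden ledge fixed on the trolley, within 12 deg of straight: own x -75 to +67 mm (away from the robot), own y +-210 mm (+ left), flat top 60 mm above its origin, board 18 mm thick. An aluminium fence runs along the far side, inner face at x = 55 mm, 26 mm above the board. Front and both ends open, no lip. Origin on the trolley top under its middle.
- ledge_left_end (a point): The left (own +y) end of the board, at its top, at the foot of the fence's inner face. A plate past this point along the ledge's y overhangs.
- ledge_right_end (a point): The same point at the right (own -y) end of the board.
- plate_blue: Blue metal label plate with white field: 60 mm (own x) by 110 mm (own y) by 6 mm thick, about 110 g, slides with friction. Origin: centre of its underside. Starts on the left or right half of the ledge (yellow on the other), turned up to 12 deg, its long edge 15 to 37 mm short of the fence, wholly on the board, at least 40 mm of bare board between it and the ledge's middle.
- plate_yellow: Yellow painted label plate of the same size and axes; must stay where it is.
- cup: Empty clear plastic cup, 48 mm across and 45 mm high, standing on the trolley just in front of the middle of the ledge; light, must stay where it is. Origin at the centre of its underside.
- tape: Roll of beige tape lying flat, 100 mm across and 25 mm high, on the trolley just behind the fence; must stay where it is. Origin at the centre of its underside.

How it is judged:
On the way:
1. the blue plate lies square against the fence (gap under 5 mm, within 4.5 degrees), with less than 10 mm of it past the end yet (x of plate_blue in the frame of ledge above 0.02 m and angle between the x axis of plate_blue and the x axis of ledge, either way round below 0.08 rad and y of plate_blue in the frame of ledge between -0.165 and 0.165 m), for 0.2 s.
At the end, for the whole second after the job is handed in: The blue plate lies flat and at rest on the ledge, 20 to 40 mm of its 110 mm length past the end, its long edge within 5 mm of the fence and within 4.5 degrees of parallel to it (x of plate_blue in the frame of ledge above 0.02 m and angle between the x axis of plate_blue and the x axis of ledge, either way round below 0.08 rad and (y of plate_blue in the frame of ledge between 0.175 and 0.195 m or y of plate_blue in the frame of ledge between -0.195 and -0.175 m) and z of plate_blue in the frame of ledge between 0.057 and 0.063 m and angle between plate_blue's own z axis and vertical below 0.05 rad and linear speed of plate_blue below 0.01 m/s); the robot touches nothing.
It fails at once if the blue plate is lifted, tipped or dropped (z of plate_blue in the frame of ledge above 0.07 m or z of plate_blue in the frame of ledge below 0.05 m or angle between plate_blue's own z axis and vertical above 0.2 rad).
It fails at once if the yellow plate is moved by more than 8 mm (distance of plate_yellow from where it was at the start of the episode above 0.008 m).
It fails at once if the cup is moved by more than 15 mm or tipped (distance of cup from where it was at the start of the episode above 0.015 m or angle between cup's own z axis and vertical above 0.3 rad).
It fails at once if the roll of tape is moved by more than 15 mm (distance of tape from where it was at the start of the episode above 0.015 m).
It also fails if it takes over 58 s, if anything falls off the work surface, if the arm or the gripper's body presses on something with over 40 N, if the wrist force passes 120 N, or if a joint passes its speed limit or range.

## Working session

There is one attempt and no reset: what is moved stays moved. The work goes in short steps, Python scripts to look and compute and a tool call to move; the robot and the scene stay as the last step left them, time stands still between calls to the robot, and variables do not carry over. Pictures are saved under pics/ and viewed, at most 10 in all, crops included, and the job is handed in when it is done.

Besides the shell and the picture viewer there is one more tool, called after "Request:" as name(argument=value, ...) on one line, values as JSON. arm_command: Moves the arm, as the interface text tells. Shift numbers are shares of 25 cm and turn numbers shares of 180 degrees, none past 1 either way. Its arguments: {"type":"object","properties":{"commands":{"type":"array"},"claw":{"type":"number"},"grip_force":{"type":"number"}},"required":["commands"]}

```bash
mkdir -p pics
cat > h.py <<'E'
import numpy as np, cv2
from station import *
def ray(cam,uv,z):
    c=calibration(cam);K=np.array(c["camera_matrix"]);T=np.array(c["extrinsics"])
    d=T[:3,:3]@np.linalg.solve(K,[uv[0],uv[1],1.]);o=T[:3,3]
    return o+d*(z-o[2])/d[2]
E
python3 - <<'E'
from h import *
s=get_state();print(s["t"],s["eef_pos"],s["ee_rot"],s["width"])
for cam in("top","scene"):
    f=grab_frame(cam);cv2.imwrite(f"pics/{cam}0.png",f[...,::-1])
    for q,z in(("plate_blue",.066),("plate_yellow",.066)):
        for r in regions_of(q,cam)[:1]:
            m=r["region"].astype(np.uint8);c=max(cv2.findContours(m,0,2)[0],key=cv2.contourArea)
            w=np.array([ray(cam,p[0],z)[:2] for p in c],np.float32)
            print(cam,q,r["score"],r["rect"],cv2.minAreaRect(w))
    for q,z in(("ledge_left_end",.06),("ledge_right_end",.06),("ledge",0),("cup",0),("tape",0)):
        for r in spot_point(q,cam)[:1]: print(cam,q,r["score"],r["uv"],ray(cam,r["uv"],z))
print(get_state()["t"])
E
```

```text
0.0 [0.29934617 0.60443413 0.22561472] [ 3.13990877e+00 -1.39003074e-04 -4.59948110e-01] 0.08779857313998955
top plate_blue 0.7 [284.9, 193.0, 340.0, 224.7] ((0.5279791355133057, -0.06912548840045929), (0.11162670701742172, 0.06029454246163368), 84.82970428466797)
top plate_yellow 0.86 [178.1, 171.4, 225.8, 200.9] ((0.5843312740325928, 0.17212121188640594), (0.06039729714393616, 0.10924198478460312), 1.1437280178070068)
top ledge_left_end 0.77 [163.2, 156.5] [0.65322702 0.25719003 0.06      ]
top ledge_right_end 0.59 [353.9, 180.3] [ 0.58418524 -0.15717235  0.06      ]
top ledge 0.74 [255.0, 200.0] [0.55907319 0.05911573 0.        ]
top cup 0.84 [235.5, 248.5] [0.44970388 0.10599462 0.        ]
top tape 0.55 [245.2, 142.8] [0.69719942 0.07871426 0.        ]
scene plate_blue 0.58 [236.9, 209.2, 288.7, 241.6] ((0.5250386595726013, -0.07038480043411255), (0.1177804097533226, 0.06265803426504135), 85.35259246826172)
scene plate_yellow 0.7 [208.7, 162.2, 247.0, 184.5] ((0.5801767110824585, 0.1680721491575241), (0.06099872291088104, 0.11616843938827515), 1.89670729637146)
scene ledge_left_end 0.91 [235.8, 156.1] [0.6541801  0.25300214 0.06      ]
scene ledge_right_end 0.75 [308.3, 236.7] [ 0.57931957 -0.15075769  0.06      ]
scene ledge 0.84 [242.9, 213.5] [5.64349697e-01 6.73724403e-02 5.55111512e-17]
scene cup 0.72 [194.4, 221.4] [4.49450744e-01 9.58619539e-02 5.55111512e-17]
scene tape 0.74 [284.7, 198.4] [0.69538247 0.074338   0.        ]
0.8
```

```bash
python3 -c "
import cv2
f=cv2.imread('pics/top0.png');cv2.imwrite('pics/top0c.png',cv2.resize(f[110:290,130:390],None,fx=3,fy=3,interpolation=2))"
```

```text
(no output)
```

View pics/top0c.png

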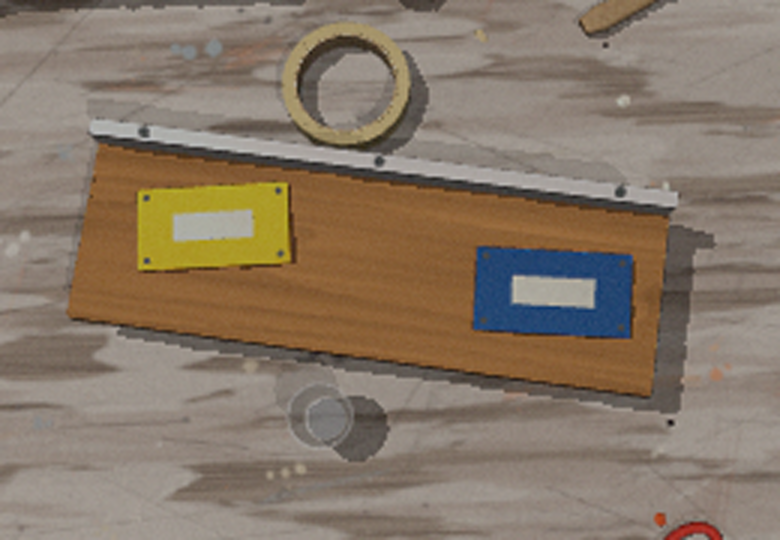

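View pics/scene0.png

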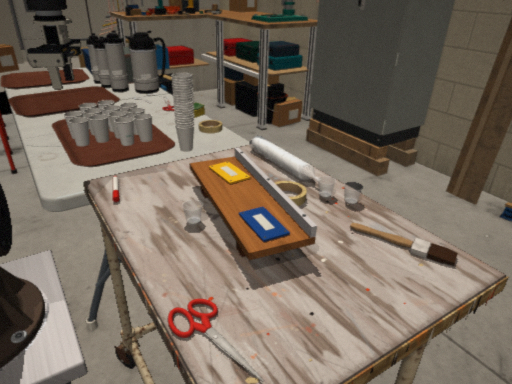

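The top view shows blue on the right half, at about px (314,207). Yellow is on the left at (202,185), the cup is in front at about (237,249), and the tape is behind the fence. The networks agree with this. Next I'll refine the ledge pose from the wood's outline.

```bash
cat >> h.py <<'E'
def rect(cam,m,z):
    c=np.vstack([k for k in cv2.findContours(m.astype(np.uint8),0,2)[0] if cv2.contourArea(k)>60])
    w=np.array([ray(cam,p[0],z)[:2] for p in c],np.float32)
    (x,y),(a,b),t=cv2.minAreaRect(w)
    if a>b: a,b,t=b,a,t+90     # t: direction of the short side = own x
    return np.array([x,y,a,b,(t+90)%180-90])
E
python3 - <<'E'
from h import *
f=cv2.imread('pics/top0.png');h=cv2.cvtColor(f,cv2.COLOR_BGR2HSV)
m=cv2.inRange(h,(5,110,50),(18,255,255));m[:150]=0;m[250:]=0
m=cv2.morphologyEx(m,cv2.MORPH_OPEN,np.ones((3,3)))
n,l,st,_=cv2.connectedComponentsWithStats(m);i=1+st[1:,4].argmax();print(st[i])
w=rect("top",l==i,.06);print(w)
y=np.radians(w[4]);R=np.array([[np.cos(y),-np.sin(y)],[np.sin(y),np.cos(y)]])
# visible wood runs from x=-75 to about its measured depth; anchor at front edge
o=w[:2]+R@[75-w[2]/2,0];print("origin",o)
for n,p in(("lend",(.65322702,.25719)),("rend",(.584185,-.15717)),("blue",(.52798,-.06913)),("yel",(.58433,.17212))):
    print(n,R.T@(np.array(p)-o))
E
```

```text
[ 153  158  200   84 8751]
[ 0.55224538  0.06310059  0.13105677  0.4190875  -9.62225342]
origin [ 74.43247819 -12.46232301]
lend [-74.86735304   0.20823805]
rend [-74.86616274  -0.21183288]
blue [-74.93629304  -0.13442626]
yel [-74.92106116   0.11284863]
```

Request:
arm_command(commands=[{"tx": 0.8,"ty": 0.9,"tz": 0.1},{"tx": 0.8,"ty": 0.9,"tz": 0.1},{"tx": 0.8,"ty": 0.9,"tz": 0.1},{"tx": 0.8,"ty": 0.9,"tz": 0.1},{"tx": 0.8,"ty": 0.9,"tz": 0.1},{"tx": 0.8,"ty": 0.9,"tz": 0.1},{"tx": 0.8,"ty": 0.9,"tz": 0.1},{"tx": 0.8,"ty": 0.9,"tz": 0.1}], claw=0.68)

```text
invalid input
```

Request:
arm_command(commands=[{"tx": 0.8,"ty": 0.9},{"tx": 0.8,"ty": 0.9},{"tx": 0.8,"ty": 0.9},{"tx": 0.8,"ty": 0.9},{"tx": 0.8,"ty": 0.9},{"tx": 0.8,"ty": 0.9},{"tx": 0.8,"ty": 0.9},{"tx": 0.8,"ty": 0.9}])

```text
invalid input
```

Request:
arm_command(commands=[{"tx": 0.2,"ty": 0.27,"twist": -0.04},{"tx": 0.2,"ty": 0.27,"twist": -0.093},{"tx": 0.2,"ty": 0.27,"twist": -0.093},{"tx": 0.2,"ty": 0.27,"twist": -0.093},{"tx": 0.2,"ty": 0.27,"twist": -0.093},{"tx": 0.2,"ty": 0.27,"twist": -0.093},{"tx": 0.2,"ty": 0.27,"twist": -0.093},{"tx": 0.2,"ty": 0.27,"twist": -0.093}])

```text
invalid input
```

Request:
arm_command(commands=[{"tx": 0.8,"ty": 0.9,"tz": 0.1,"twist": 0},{"tx": 0.8,"ty": 0.9,"tz": 0.1,"twist": 0},{"tx": 0.8,"ty": 0.9,"tz": 0.1,"twist": 0},{"tx": 0.8,"ty": 0.9,"tz": 0.1,"twist": 0},{"tx": 0.8,"ty": 0.9,"tz": 0.1,"twist": 0},{"tx": 0.8,"ty": 0.9,"tz": 0.1,"twist": 0},{"tx": 0.8,"ty": 0.9,"tz": 0.1,"twist": 0},{"tx": 0.8,"ty": 0.9,"tz": 0.1,"twist": 0}], claw=0.68)

```text
t: 1.47
eef_pos: [0.3788, 0.3095, 0.2014]
ee_rot: [3.141, 0.0, -0.462]
force: [-0.3, -0.2, 0.2]
width: 0.0596
gripper_force: 0.0
```

Request:
arm_command(commands=[{"tx": 0.8,"ty": 0.9,"tz": 0,"twist": 0},{"tx": 0.8,"ty": 0.9,"tz": 0,"twist": 0},{"tx": 0.8,"ty": 0.9,"tz": 0,"twist": 0},{"tx": 0.8,"ty": 0.9,"tz": 0,"twist": 0},{"tx": 0.8,"ty": 0.9,"tz": 0,"twist": 0},{"tx": 0.8,"ty": 0.9,"tz": 0,"twist": 0},{"tx": 0.8,"ty": 0.9,"tz": 0,"twist": 0},{"tx": 0.8,"ty": 0.9,"tz": 0,"twist": 0}])

```text
t: 2.13
eef_pos: [0.4588, 0.0199, 0.2018]
ee_rot: [3.141, -0.0, -0.463]
force: [-0.3, 0.4, 0.3]
width: 0.0595
gripper_force: 0.0
```

Request:
arm_command(commands=[{"tx": 0.2,"ty": 0.27,"tz": 0,"twist": -0.04},{"tx": 0.2,"ty": 0.27,"tz": 0,"twist": -0.093},{"tx": 0.2,"ty": 0.27,"tz": 0,"twist": -0.093},{"tx": 0.2,"ty": 0.27,"tz": 0,"twist": -0.093},{"tx": 0.2,"ty": 0.27,"tz": 0,"twist": -0.093},{"tx": 0.2,"ty": 0.27,"tz": 0,"twist": -0.093},{"tx": 0.2,"ty": 0.27,"tz": 0,"twist": -0.093},{"tx": 0.2,"ty": 0.27,"tz": 0,"twist": -0.093}])

```text
t: 2.8
eef_pos: [0.4732, -0.0577, 0.2017]
ee_rot: [-3.141, -0.0, -0.167]
force: [0.3, 0.3, -0.3]
width: 0.0596
gripper_force: 0.0
```

Request:
arm_command(commands=[{"tx": 0,"ty": 0,"tz": 0.15,"twist": 0},{"tx": 0,"ty": 0,"tz": 0.3,"twist": 0},{"tx": 0,"ty": 0,"tz": 0.4,"twist": 0},{"tx": 0,"ty": 0,"tz": 0.47,"twist": 0},{"tx": 0,"ty": 0,"tz": 0.52,"twist": 0},{"tx": 0,"ty": 0,"tz": 0.54,"twist": 0},{"tx": 0,"ty": 0,"tz": 0.55,"twist": 0},{"tx": 0,"ty": 0,"tz": 0.55,"twist": 0}])

```text
t: 3.47
eef_pos: [0.4733, -0.0582, 0.0641]
ee_rot: [3.141, 0.0, -0.167]
force: [0.3, -0.2, 0.7]
width: 0.0593
gripper_force: 0.0
```

Run:
```python
from h import *
s=get_state();print(s["t"],s["eef_pos"],s["force"])
f=grab_frame("scene");cv2.imwrite("pics/s1.png",cv2.resize(f[120:280,150:350],None,fx=4,fy=3.75,interpolation=2)[...,::-1])
```

```text
3.4667 [ 0.47334253 -0.05815641  0.06414136] [ 0.29367507 -0.21481587  0.66608162]
```

View pics/s1.png

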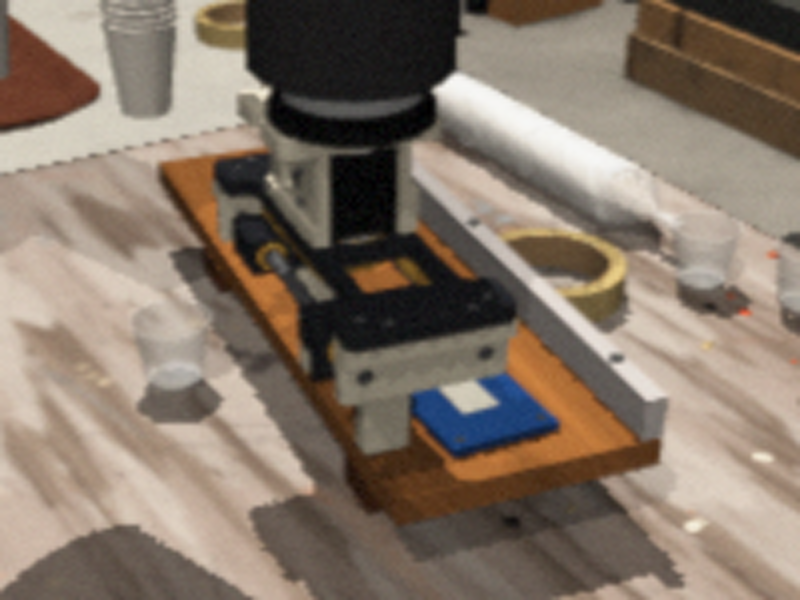

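The fingers stand on the board just in front of the blue plate's front edge (crop px about (385,420)), with the plate clear behind them. I'll lower slightly and push towards the fence.

Request:
arm_command(commands=[{"tx": 0.01,"ty": 0,"tz": 0.007,"twist": 0},{"tx": 0.03,"ty": 0,"tz": 0.007,"twist": 0},{"tx": 0.05,"ty": 0,"tz": 0.007,"twist": 0},{"tx": 0.07,"ty": 0,"tz": 0.007,"twist": 0},{"tx": 0.09,"ty": 0,"tz": 0.007,"twist": 0},{"tx": 0.11,"ty": 0,"tz": 0.007,"twist": 0},{"tx": 0.13,"ty": 0,"tz": 0.007,"twist": 0},{"tx": 0.14,"ty": 0,"tz": 0.007,"twist": 0}])

```text
t: 4.18
eef_pos: [0.5079, -0.0648, 0.0624]
ee_rot: [3.141, 0.001, -0.168]
force: [-3.7, 0.5, 5.7]
width: 0.0596
gripper_force: 2.6
```

Request:
arm_command(commands=[{"tx": 0.01,"ty": 0,"tz": 0,"twist": 0},{"tx": 0.02,"ty": 0,"tz": 0,"twist": 0},{"tx": 0.03,"ty": 0,"tz": 0,"twist": 0},{"tx": 0.04,"ty": 0,"tz": 0,"twist": 0},{"tx": 0.05,"ty": 0,"tz": 0,"twist": 0},{"tx": 0.055,"ty": 0,"tz": 0,"twist": 0},{"tx": 0.06,"ty": 0,"tz": 0,"twist": 0},{"tx": 0.06,"ty": 0,"tz": 0,"twist": 0}])

```text
t: 4.85
eef_pos: [0.5223, -0.0672, 0.0623]
ee_rot: [3.141, 0.001, -0.168]
force: [-3.6, 0.2, 4.6]
width: 0.0594
gripper_force: 2.3
```

```bash
cat >> h.py <<'E'
O=np.array([.563,.061]);Y=np.radians(-9.6)
R=np.array([[np.cos(Y),-np.sin(Y)],[np.sin(Y),np.cos(Y)]])
def show():
    s=get_state();print(s["t"],"tool in ledge",R.T@(s["eef_pos"][:2]-O),s["eef_pos"][2],s["force"])
    for cam in("top","scene"):
        f=grab_frame(cam)
        h=cv2.cvtColor(f,cv2.COLOR_RGB2HSV);m=cv2.inRange(h,(100,120,30),(120,255,255))
        k=regions_of("plate_blue",cam)
        if k: 
            r=rect(cam,k[0]["region"],.066);print(cam,k[0]["score"],"ledge xy",R.T@(r[:2]-O),r[2:4],"yaw rel",r[4]+9.6)
E
python3 -c "
from h import *
show()"
```

```text
4.85 tool in ledge [-0.01871361 -0.13322028] 0.06234917059037409 [-3.57290821  0.16820711  4.59946722]
scene 0.68 ledge xy [ 0.01926646 -0.16883304] [0.05718715 0.05835319] yaw rel 89.24450073242187
```

Request:
arm_command(commands=[{"tx": 0.003,"ty": 0,"tz": -0.002,"twist": 0},{"tx": 0.006,"ty": 0,"tz": -0.002,"twist": 0},{"tx": 0.009,"ty": 0,"tz": -0.002,"twist": 0},{"tx": 0.012,"ty": 0,"tz": -0.002,"twist": 0},{"tx": 0.015,"ty": 0,"tz": -0.002,"twist": 0},{"tx": 0.018,"ty": 0,"tz": -0.002,"twist": 0},{"tx": 0.02,"ty": 0,"tz": -0.002,"twist": 0},{"tx": 0.02,"ty": 0,"tz": -0.002,"twist": 0}])

```text
t: 5.72
eef_pos: [0.5254, -0.0675, 0.0625]
ee_rot: [3.141, 0.004, -0.168]
force: [-8.8, 5.2, 7.5]
width: 0.0595
gripper_force: 5.5
```

Request:
arm_command(commands=[{"tx": 0.004,"ty": 0,"tz": -0.002,"twist": 0},{"tx": 0.008,"ty": 0,"tz": -0.002,"twist": 0},{"tx": 0.012,"ty": 0,"tz": -0.002,"twist": 0},{"tx": 0.012,"ty": 0,"tz": -0.002,"twist": 0},{"tx": 0.012,"ty": 0,"tz": -0.002,"twist": 0},{"tx": 0.012,"ty": 0,"tz": -0.002,"twist": 0},{"tx": 0.012,"ty": 0,"tz": -0.002,"twist": 0},{"tx": 0.012,"ty": 0,"tz": -0.002,"twist": 0}])

```text
t: 6.38
eef_pos: [0.5257, -0.0676, 0.0624]
ee_rot: [3.141, 0.008, -0.169]
force: [-16.2, 10.7, 11.4]
width: 0.0596
gripper_force: 10.2
```

Request:
arm_command(commands=[{"tx": -0.03,"ty": 0,"tz": -0.002,"twist": 0},{"tx": -0.08,"ty": 0,"tz": -0.004,"twist": 0},{"tx": -0.12,"ty": 0,"tz": -0.02,"twist": 0},{"tx": -0.12,"ty": 0,"tz": -0.1,"twist": 0},{"tx": -0.12,"ty": 0,"tz": -0.2,"twist": 0},{"tx": -0.12,"ty": 0,"tz": -0.3,"twist": 0},{"tx": -0.12,"ty": -0.15,"tz": -0.35,"twist": 0},{"tx": -0.12,"ty": -0.3,"tz": -0.35,"twist": 0}], claw=0)

```text
t: 7.05
eef_pos: [0.5154, 0.0109, 0.155]
ee_rot: [-3.139, -0.007, -0.171]
force: [2.8, 0.6, 0.4]
width: 0.0118
gripper_force: 0.0
```

Request:
arm_command(commands=[{"tx": 0,"ty": -0.1,"tz": 0,"twist": -0.039},{"tx": 0,"ty": -0.2,"tz": 0,"twist": -0.078},{"tx": 0,"ty": -0.2,"tz": 0,"twist": -0.117},{"tx": 0,"ty": -0.2,"tz": 0,"twist": -0.156},{"tx": 0,"ty": -0.2,"tz": 0,"twist": -0.195},{"tx": 0,"ty": -0.2,"tz": 0,"twist": -0.234},{"tx": 0,"ty": -0.2,"tz": 0,"twist": -0.25},{"tx": 0,"ty": -0.2,"tz": 0,"twist": -0.25}])

```text
t: 7.72
eef_pos: [0.5218, 0.0602, 0.1512]
ee_rot: [3.141, -0.001, 0.62]
force: [-0.0, 0.1, 0.2]
width: 0.0003
gripper_force: 0.0
```

Run:
```python
from h import *
show()
s=get_state();print(s["q"],s["ee_rot"])
f=grab_frame("top");cv2.imwrite("pics/t2.png",cv2.resize(f[110:290,130:390],None,fx=3,fy=3,interpolation=2)[...,::-1])
```

```text
7.7167 tool in ledge [-0.04045106 -0.00770282] 0.15123134792331322 [-0.01979191  0.13533764  0.19430283]
top 0.89 ledge xy [ 0.02321021 -0.13606918] [0.06481922 0.11197867] yaw rel -0.35759582519531286
scene 0.77 ledge xy [ 0.02047255 -0.13964041] [0.06126378 0.11537834] yaw rel -1.1472610473632816
[ 4.88456966e-01  1.77386371e-01 -4.23020405e-01  1.23025525e-04
 -9.69902713e-01  1.69821288e+00] [ 3.14143010e+00 -4.69987676e-04  6.15943090e-01]
```

View pics/t2.png

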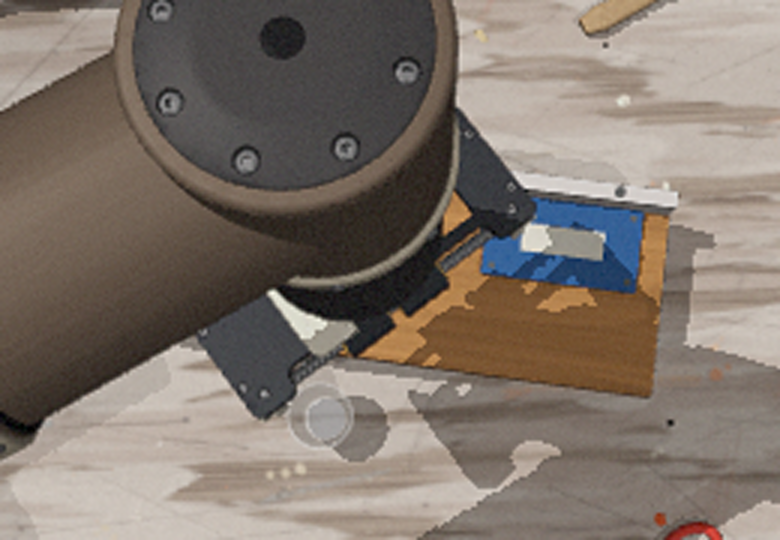

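Blue lies flat along the fence: in the crop its top edge follows the fence from (530,195) to (645,205), y ≈ −0.137 and within about 1°. Next I'll turn the rest of the way and set the shut tips beside its inner end.

Request:
arm_command(commands=[{"tx": 0.05,"ty": 0.1,"tz": 0,"twist": -0.039},{"tx": 0.05,"ty": 0.2,"tz": 0,"twist": -0.078},{"tx": 0.05,"ty": 0.31,"tz": 0,"twist": -0.117},{"tx": 0.05,"ty": 0.31,"tz": 0,"twist": -0.156},{"tx": 0.05,"ty": 0.31,"tz": 0,"twist": -0.195},{"tx": 0.05,"ty": 0.31,"tz": 0,"twist": -0.234},{"tx": 0.05,"ty": 0.31,"tz": 0,"twist": -0.25},{"tx": 0.05,"ty": 0.31,"tz": 0,"twist": -0.25}])

```text
t: 8.63
eef_pos: [0.5767, 0.0039, 0.1507]
ee_rot: [-3.141, 0.0, 1.404]
force: [0.0, -0.7, 0.4]
width: 0.0006
gripper_force: 0.0
```

Run:
```python
from h import *
s=get_state();print(R.T@(s["eef_pos"][:2]-O),s["eef_pos"],s["ee_rot"],s["q"][5])
```

```text
[ 0.02302793 -0.05404874] [0.57669181 0.00386782 0.15069099] [-3.14141013e+00  1.30562473e-04  1.40425387e+00] 2.629273650825086
```

Request:
arm_command(commands=[{"tx": 0,"ty": 0,"tz": 0.1,"twist": 0},{"tx": 0,"ty": 0,"tz": 0.2,"twist": 0},{"tx": 0,"ty": 0,"tz": 0.27,"twist": 0},{"tx": 0,"ty": 0,"tz": 0.31,"twist": 0},{"tx": 0,"ty": 0,"tz": 0.335,"twist": 0},{"tx": 0,"ty": 0,"tz": 0.347,"twist": 0},{"tx": 0,"ty": 0,"tz": 0.35,"twist": 0},{"tx": 0,"ty": 0,"tz": 0.35,"twist": 0}])

```text
t: 9.3
eef_pos: [0.5773, 0.0042, 0.064]
ee_rot: [3.141, -0.0, 1.403]
force: [0.6, -1.1, -0.2]
width: 0.0005
gripper_force: 0.0
```

Run:
```python
from h import *
show()
f=grab_frame("scene");cv2.imwrite("pics/s2.png",cv2.resize(f[120:280,150:350],None,fx=4,fy=3.75,interpolation=2)[...,::-1])
```

```text
9.3 tool in ledge [ 0.02355126 -0.05362682] 0.06398567752975878 [ 0.59442921 -1.05355616 -0.18468331]
top 0.59 ledge xy [ 0.02372142 -0.14314752] [0.06050457 0.09501995] yaw rel -0.3509506225585941
scene 0.79 ledge xy [ 0.02207721 -0.13891368] [0.06397136 0.11710015] yaw rel -0.3032516479492191
```

View pics/s2.png

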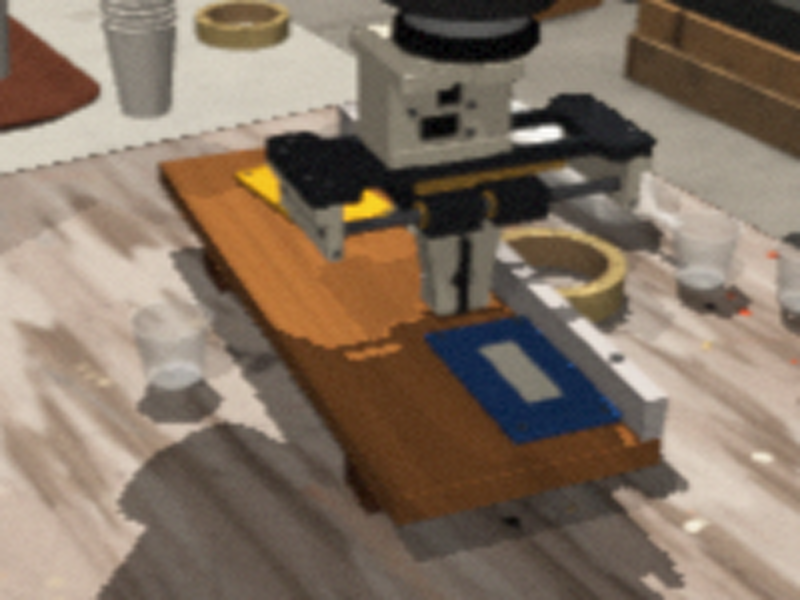

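The tips are down behind the plate's inner end (crop px about (460,305)) with a small gap, clear of the fence. Now I'll push along the fence.

Request:
arm_command(commands=[{"tx": -0.015,"ty": 0,"tz": 0.003,"twist": 0},{"tx": -0.035,"ty": 0,"tz": 0.003,"twist": 0},{"tx": -0.055,"ty": 0,"tz": 0.003,"twist": 0},{"tx": -0.075,"ty": 0,"tz": 0.003,"twist": 0},{"tx": -0.095,"ty": 0,"tz": 0.003,"twist": 0},{"tx": -0.115,"ty": 0,"tz": 0.003,"twist": 0},{"tx": -0.13,"ty": 0,"tz": 0.003,"twist": 0},{"tx": -0.14,"ty": 0,"tz": 0.003,"twist": 0}])

```text
t: 10.22
eef_pos: [0.5707, -0.031, 0.0626]
ee_rot: [-3.142, -0.0, 1.403]
force: [0.2, 1.6, 0.9]
width: 0.0004
gripper_force: 0.7
```

Request:
arm_command(commands=[{"tx": -0.01,"ty": 0,"tz": 0,"twist": 0},{"tx": -0.02,"ty": 0,"tz": 0,"twist": 0},{"tx": -0.03,"ty": 0,"tz": 0,"twist": 0},{"tx": -0.04,"ty": 0,"tz": 0,"twist": 0},{"tx": -0.05,"ty": 0,"tz": 0,"twist": 0},{"tx": -0.06,"ty": 0,"tz": 0,"twist": 0},{"tx": -0.07,"ty": 0,"tz": 0,"twist": 0},{"tx": -0.07,"ty": 0,"tz": 0,"twist": 0}])

```text
t: 10.88
eef_pos: [0.5678, -0.0482, 0.0626]
ee_rot: [-3.142, 0.0, 1.403]
force: [-0.3, 0.8, -0.7]
width: 0.0004
gripper_force: 0.1
```

Run:
```python
from h import *
show()
for cam in("top","scene"):
    for r in spot_point("plate_blue",cam)[:1]: print(cam,r["score"],R.T@(ray(cam,r["uv"],.06)[:2]-O))
    for q in("ledge_right_end",):
        for r in spot_point(q,cam)[:1]: print(cam,q,r["score"],R.T@(ray(cam,r["uv"],.06)[:2]-O))
```

```text
10.8833 tool in ledge [ 0.02295901 -0.1068553 ] 0.06256126272962953 [-0.25282568  0.83308939 -0.72423511]
top 0.84 ledge xy [ 0.02432205 -0.18901269] [0.06173331 0.08111261] yaw rel 0.38080749511718714
scene 0.61 ledge xy [ 0.02117037 -0.17851241] [0.06185152 0.11483432] yaw rel -0.3255447387695316
top 0.89 [ 0.02032323 -0.16934284]
top ledge_right_end 0.65 [ 0.05313078 -0.20877475]
scene 0.71 [ 0.01750626 -0.18087589]
scene ledge_right_end 0.81 [ 0.05422733 -0.2100212 ]
```

Request:
arm_command(commands=[{"tx": -0.008,"ty": 0,"tz": 0,"twist": 0},{"tx": -0.016,"ty": 0,"tz": 0,"twist": 0},{"tx": -0.024,"ty": 0,"tz": 0,"twist": 0},{"tx": -0.03,"ty": 0,"tz": 0,"twist": 0},{"tx": -0.035,"ty": 0,"tz": 0,"twist": 0},{"tx": -0.038,"ty": 0,"tz": 0,"twist": 0},{"tx": -0.04,"ty": 0,"tz": 0,"twist": 0},{"tx": -0.04,"ty": 0,"tz": 0,"twist": 0}])

```text
t: 11.95
eef_pos: [0.5662, -0.0577, 0.0626]
ee_rot: [-3.142, 0.0, 1.403]
force: [-0.4, 0.8, -0.1]
width: 0.0008
gripper_force: 0.1
```

Request:
arm_command(commands=[{"tx": 0.02,"ty": 0,"tz": 0,"twist": 0},{"tx": 0.06,"ty": 0,"tz": 0,"twist": 0},{"tx": 0.1,"ty": 0,"tz": 0,"twist": 0},{"tx": 0.15,"ty": 0,"tz": -0.05,"twist": 0},{"tx": 0.2,"ty": 0,"tz": -0.15,"twist": 0},{"tx": 0.3,"ty": 0,"tz": -0.3,"twist": 0},{"tx": 0.4,"ty": 0,"tz": -0.4,"twist": 0},{"tx": 0.4,"ty": 0,"tz": -0.4,"twist": 0}])

```text
t: 12.62
eef_pos: [0.5874, 0.046, 0.1691]
ee_rot: [3.132, -0.004, 1.407]
force: [2.0, 0.7, 1.6]
width: 0.0007
gripper_force: 0.0
```

Run:
```python
from h import *
show()
for cam in("top","scene"):
    f=grab_frame(cam)
    for r in spot_point("plate_blue",cam)[:1]: print(cam,r["score"],R.T@(ray(cam,r["uv"],.06)[:2]-O))
    for r in spot_point("ledge_right_end",cam)[:1]: print(cam,r["score"],R.T@(ray(cam,r["uv"],.06)[:2]-O))
    if cam=="top": cv2.imwrite("pics/t3.png",cv2.resize(f[110:290,130:390],None,fx=3,fy=3,interpolation=2)[...,::-1])
```

```text
12.6167 tool in ledge [ 0.02653822 -0.01075594] 0.16910498508758393 [1.96953685 0.66257135 1.60485875]
top 0.81 ledge xy [ 0.0241111  -0.18400412] [0.06183168 0.10998868] yaw rel 0.15038452148437464
scene 0.95 ledge xy [ 0.02076533 -0.18741892] [0.06180878 0.11322609] yaw rel -0.21362915039062536
top 0.7 [ 0.02549348 -0.18012435]
top 0.6 [ 0.05563947 -0.21601891]
scene 0.71 [ 0.01254228 -0.19082403]
scene 0.85 [ 0.05578859 -0.21416455]
```

View pics/t3.png

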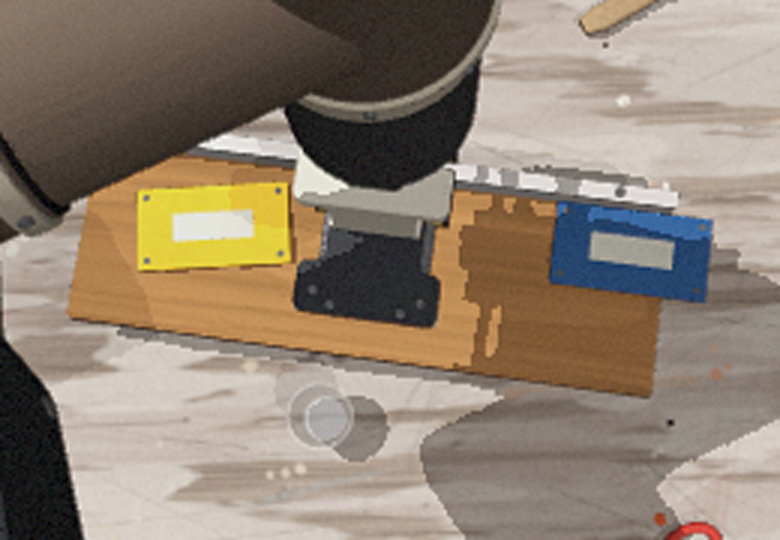

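Blue sticks out about 30 mm past the right end (crop px 661 to 709, measured y ≈ −0.185). It is parallel to the fence, and the yellow plate, cup and tape haven't moved. I'll let the arm settle, then hand in.

Request:
arm_command(commands=[{"tx": 0,"ty": 0,"tz": -0.05,"twist": 0},{"tx": 0,"ty": 0,"tz": -0.05,"twist": 0},{"tx": 0,"ty": 0,"tz": -0.05,"twist": 0},{"tx": 0,"ty": 0,"tz": -0.05,"twist": 0},{"tx": 0,"ty": 0,"tz": -0.05,"twist": 0},{"tx": 0,"ty": 0,"tz": -0.05,"twist": 0},{"tx": 0,"ty": 0,"tz": -0.05,"twist": 0},{"tx": 0,"ty": 0,"tz": -0.05,"twist": 0}])

```text
t: 13.78
eef_pos: [0.5829, 0.041, 0.1748]
ee_rot: [-3.141, 0.0, 1.403]
force: [0.3, 0.3, 0.9]
width: 0.0001
gripper_force: 0.0
```

```bash
python3 -c "
from station import *
print(job_done())"
```

```text
the job is handed in; nothing more can be done
None
```

I handed the job in at about 14 s: by my camera measurements, the blue plate lies flat and square against the fence with about 30 mm past the right end, and the yellow plate, cup and tape look unmoved; no verdict came back.

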